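Slide the tube carriage into the bench reader

ROBOT

A 7-joint arm with a two-finger parallel gripper is mounted at the origin on the work surface. World frame = base frame: x ahead of the robot, y to its left, z up, the work surface at z = 0. Lengths are in mm, angles in degrees, forces in N, time in s.
With the tool pointing down it reaches from about 425 to 1025 mm from the base axis. Payload 9.4 kg.
Tool frame: the origin (TCP) lies on the centre line of the jaws, within the pads' length; the fingertips stand 19 mm ahead of it and the grasp point (between the pads) is the TCP; z points along the fingers, y is the direction in which the jaws open and shut (so a half turn about z gives the same grasp; the last joint's range is limited). The gripper opens to 85 mm and grips with 20 to 120 N. Pads are 22 mm wide; open, the fingers measure 114 mm over their backs; the gripper's body (76 mm by 85 mm) begins 54 mm behind the grasp point. The pads swing forward as they close: fully open they stand 13 mm farther back than shut.
Start: joints at [-4.395, 34.337, -0.143, 91.639, 0.103, 54.024, -4.572], TCP at [724.999, -0.006, 250.275] pointing down, gripper open.
Joint ranges: [-147.43, 147.43], [-19.82, 112.94], [-74.19, 73.91], [6.32, 146.72], [-59.91, 239.91], [6.04, 106.73], [-150.56, 150.56]. Speed limits (degrees/s): [127.2, 127.2, 172.46, 172.46, 180, 180, 180].

INTERFACE

Orientations are given as a 3x3 rotation matrix whose columns are the frame's x, y, z axes.
In Python, from workcell import observe, get_image, camera_model, sign_off gives the robot as it stands.
- The arm moves only by the tool play_rows, never from a script. Its argument "increments" is a list of rows, each an object of numbers: "x", "y", "z": the shift along the tool's x, y, z in mm; "roll": the turn about the tool's z in degrees; "jaw": the opening, from 0 (shut) to 1 (fully open). A call has 1 to 12 rows; each row is the pose to reach, as a shift and turn from the pose commanded when the call began, along the tool's axes at that moment; what a row does not reach only later rows make up. A row lasts 1/10 s, in which the tool goes at most 50 mm and 8.59 degrees, less where a joint would pass 70% of its speed; a pose out of reach is approached as far as the arm can. A call with a gripper value outside its range is refused whole. The fingers move at their own pace and stop on an object; the grip force is fixed at half the most. Time passes only in rows, so rows that repeat a pose let the fingers close. It gives the time, the measured TCP pose, the force and the opening at its end, in the units of the state.
- observe(): the state, without advancing time (a new reading comes with each control period).
- get_image(name): name is "scene" or "side" or "wrist"; returns the picture (384x512x3 uint8, red, green, blue); there is no depth.
- camera_model(name): a dict with "intrinsics" (3x3 intrinsics, pixels), "k1" (the pictures are not rectified: a ray, as slopes to the right and down, at radius r is drawn at 1 + k1 r^2 times it, then the intrinsics apply), "extrinsics" (4x4, takes a point from world to camera coordinates). Camera axes: x right, y down, z forward; pixel columns grow to the right and rows downward; lengths in mm; the calibration is good to about 2 mm. A picture is of the moment at which its call begins: read the wrist's pose just before it. camera_model takes no time and is no camera call; for the wrist camera it gives the pose at the moment of the call.
- sign_off(): hands the job in, once; it reports no verdict.
The state is a dict: "time": time; "joint_pos": joint angles; "dq": joint speeds; "joint_efforts": joint torques, N m; "tcp_pos": TCP position; "eef_rot": TCP orientation; "ft_force": force on the tool from outside, world axes, zero at the start; "ft_torque": the same for the moment, N m; "grip_width": finger opening in mm.
Only numpy, scipy, OpenCV 4.12 (cv2) and the standard library are available. Lean on these libraries where they do the work, as an engineer would, in place of code of your own. Each camera call takes 0.05 s, during which the arm holds its last target. There are 200 camera calls.

TASK

Run the sample carriage of the bench tube reader in under the white hood: press the red lock button on the carriage with the fingertips, keep it held down the whole way while you push the carriage fully home to its end stop, then take the fingers off so that the button springs up and locks it there. Nothing needs gripping or lifting: do not touch the pink tube rack riding on the carriage, and leave the bottles and the sample cup where they stand.

Things in the scene. Friction and masses are not known exactly. Their poses are not given: they have to be found in the camera images.
- reader: Fixed bench tube reader: grey bed 130 mm wide (its x), 380 long (y), 14 high; white hood at its +y end (140 mm wide, y = 72 to 202 mm, top at 104 mm). Origin on the bench, mid-width, 12 mm short of mid-length; z up. The carriage slides along its +y, towards the hood. Turned by up to 0.4 rad. Two black end stops stand beside the track at y = 30 mm.
- carriage (a joint): Travel of the aluminium carriage along the reader's +y, m. 0 = loading place, where it starts locked; 0.120 = end stop, where its black side ears meet the end stops. About 1.5 N of drag. Unless the button is held down, a pin locks it (2 mm of play) between steel teeth set every 12 mm all along; the last locking place is the end stop.
- lock_button (a joint): Downward travel of the red lock button, m. 0 = up (locked), 0.008 = fully down. A spring pushes it up with 1.5 N at the top and 5 N fully down; the carriage is free once it is more than 4 mm down. Released, it springs up by itself.
- button_top (a point): Centre of the top face of the red lock button, on the carriage near its end away from the hood; moves with button and carriage. The face is level, 40 mm (reader x) by 34 mm (reader y), 50 mm above the bench when up, 42 mm when fully down.
- push_wall (a point): Black upright wall on the carriage, 2 mm beyond the button on its hood side, the front of a white housing 52 mm deep: 90 mm wide, top 74 mm above the bench (24 above the button). The point is on its face towards the button, mid-width, 10 mm below its top, 19 mm along the reader's +y from the button's centre. Fingertips standing on the button can push the carriage by it.
- tray_centre (a point): Middle of the tray floor of the carriage, 34 mm above the bench, where the tube rack stands within an 8 mm high lip. Moves with the carriage; 130 mm along the reader's +y from the button's centre.
- rack: Loose pink rack with 12 white-capped tubes, 70 x 98 mm, 38 mm high, about 0.15 kg, standing in the carriage's tray with 2 mm of play. Origin at the centre of its underside. It rides along; not to be touched.
- media_bottle: Loose glass bottle with a blue cap, 72 mm diameter, 160 mm high; origin at the centre of its underside. Leave alone.
- buffer_bottle: Loose white plastic bottle with a red cap, 68 mm diameter, 150 mm high; origin at the centre of its underside. Leave alone.
- sample_cup: Loose amber sample cup with a red lid, 58 mm diameter, 71 mm high; origin at the centre of its underside. Leave alone.

How it is judged (in metres and radians):
On the way, in this order (a step that is already met when the one before it is completed fails the run):
1. the lock button is pressed down while the carriage is still at its loading place (value of joint lock_button above 0.004 m and value of joint carriage below 0.012 m), for 0.05 s.
2. the carriage reaches its end stop with the button still held down (value of joint lock_button above 0.003 m and value of joint carriage above 0.117 m), for 0.05 s.
At the end, for the whole second after the job is handed in: The carriage is at rest within 4 mm of its end stop, the button has sprung up (within 2 mm of the top), the rack stands upright in its tray (within 8 mm) and the bottles and cup stand upright within 30 mm of where they were (value of joint carriage above 0.116 m and value of joint lock_button below 0.002 m and velocity of joint carriage between -0.01 and 0.01 m/s and distance between rack and tray_centre below 0.008 m and angle between rack's own z axis and vertical below 0.1 rad and distance of each of media_bottle, buffer_bottle, sample_cup from where it was at the start of the episode below 0.03 m and angle between each of media_bottle, buffer_bottle, sample_cup's own z axis and vertical below 0.2 rad); the robot touches nothing.
It fails at once if the button came up while the carriage was on its way (value of joint lock_button below 0.002 m and value of joint carriage between 0.015 and 0.105 m).
It fails at once if the robot touched the tube rack (contact force between any of the fingers, the arm and rack above 1 N).
It fails at once if the rack was lifted out of its tray (z of rack in the frame of tray_centre above 0.01 m).
It fails at once if a bottle or the cup was pushed away, lifted or tipped (distance of any of media_bottle, buffer_bottle, sample_cup from where it was at the start of the episode above 0.03 m or angle between any of media_bottle, buffer_bottle, sample_cup's own z axis and vertical above 0.3 rad).
It also fails if it takes over 38 s, if anything falls off the work surface, if the arm or the gripper's body presses on something with over 40 N, if the wrist force passes 120 N, or if a joint passes its speed limit or range.

## Working session

There is one attempt and no reset: what is moved stays moved. The work goes in short steps, Python scripts to look and compute and a tool call to move; the robot and the scene stay as the last step left them, time stands still between calls to the robot, and variables do not carry over. Pictures are saved under pics/ and viewed, about 8 in all and at most 12, crops included, and the job is handed in when it is done.

Besides the shell and the picture viewer there is one more tool, called after ">>>" by a JSON object that holds its "op" and its "data". play_rows: Moves the arm, as the interface text tells. Its arguments: {"type":"object","properties":{"increments":{"type":"array"}},"required":["increments"]}

```bash
mkdir -p pics
cat > h.py <<'E'
import numpy as np, cv2
from workcell import observe,get_image,camera_model,sign_off
def ray(cm,px):
    K=np.array(cm["intrinsics"],float);E=np.array(cm["extrinsics"],float)
    u=(np.array(px,float)-[K[0,2],K[1,2]])/[K[0,0],K[1,1]]
    s=u.copy()
    for _ in range(20): s=u/(1+cm["k1"]*(s@s))
    R=E[:3,:3]; return -R.T@E[:3,3], R.T@np.r_[s,1]
def onplane(cm,px,z):
    o,d=ray(cm,px); return o+d*(z-o[2])/d[2]
def proj(cm,P):
    K=np.array(cm["intrinsics"],float);E=np.array(cm["extrinsics"],float)
    p=E[:3,:3]@np.array(P,float)+E[:3,3]; s=p[:2]/p[2]; s=s*(1+cm["k1"]*(s@s))
    return s*[K[0,0],K[1,1]]+[K[0,2],K[1,2]]
E
python3 - <<'E'
from h import *
import pickle
ims=[]
D={}
for n in ["scene","side","wrist"]:
    cm=camera_model(n); im=get_image(n)[:,:,::-1].copy(); D[n]=(cm,im); ims.append(im)
    print(n,np.round(ray(cm,(256,192))[0]),np.round(ray(cm,(256,192))[1],2))
pickle.dump(D,open("d0.pkl","wb"))
cv2.imwrite("pics/a.png",cv2.resize(np.hstack(ims[:2]),(800,300)))
cv2.imwrite("pics/w.png",ims[2])
print(observe())
E
```

```text
scene [1145. -110.  677.] [-0.68 -0.01 -0.73]
side [471. 599. 503.] [ 0.07 -0.86 -0.51]
wrist [725.  69. 374.] [ 0.01 -0.29 -0.96]
{'time': 0.15, 'joint_pos': array([-4.39444862, 34.37543878, -0.14367806, 91.67050443,  0.10156482,
       54.02284658, -4.57296318]), 'dq': array([ 0.01404734, -0.09057878,  0.00645635, -0.12100782,  0.10988556,
       -0.07205509, -0.05283742]), 'joint_efforts': array([ 2.03994307e-03, -7.76993966e+01,  1.56661626e+00, -2.58236039e+01,
        1.25704729e-02,  6.78423472e-03, -1.49589243e-05]), 'tcp_pos': array([ 7.24671083e+02, -2.19892176e-02,  2.49596892e+02]), 'eef_rot': array([[ 2.82202794e-06,  9.99999288e-01, -1.19321084e-03],
       [ 9.99999994e-01, -2.95673987e-06, -1.12896930e-04],
       [-1.12900377e-04, -1.19321052e-03, -9.99999282e-01]]), 'ft_force': array([-0.42562776,  0.30795847, -0.26820922]), 'ft_torque': array([0.03383288, 0.05433966, 0.01002778]), 'grip_width': 85.0936234259293}
```

View pics/a.png

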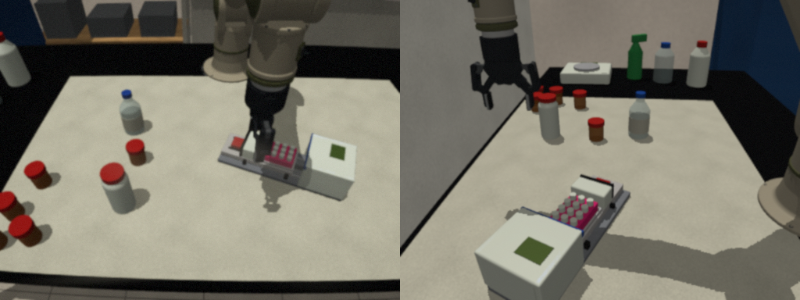

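View pics/w.png

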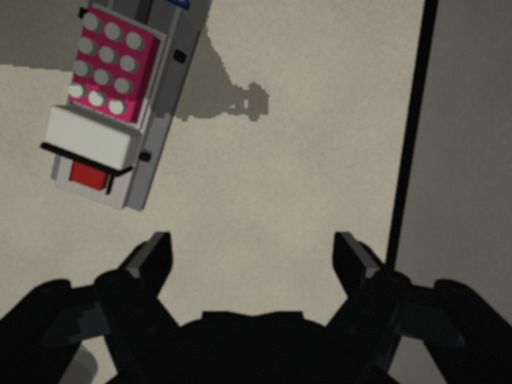

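Wrist view: the red button is at about (88,175), the wall's black top edge runs from (42,146) to (130,172), and the bed's right edge is visible. The reader's +y points up and to the right in this picture. I'll measure it and look at enlarged crops.

Run:
```python
from h import *
import pickle
D=pickle.load(open("d0.pkl","rb"))
c=cv2.resize(D["wrist"][1][100:220,20:220],None,fx=4,fy=4,interpolation=cv2.INTER_CUBIC)[:, :480]
s=cv2.resize(D["scene"][1][150:270,260:470],None,fx=1.5,fy=1.5)
cv2.imwrite("pics/b.png",c); 
for n in ["wrist","scene"]:
    cm,im=D[n]; h=cv2.cvtColor(im,cv2.COLOR_BGR2HSV)
    m=(((h[...,0]<6)|(h[...,0]>176))&(h[...,1]>150)&(h[...,2]>60)).astype(np.uint8)
    cs,_=cv2.findContours(m,0,2)
    for k in cs:
        if cv2.contourArea(k)<40: continue
        r=cv2.minAreaRect(k); b=cv2.boxPoints(r)
        print(n,np.round(r[0]),cv2.contourArea(k)); print(np.round([np.r_[p,onplane(cm,p,50)] for p in b]).tolist())
cm=D["wrist"][0]
for p,z in [((42,146),74),((130,172),74),((143,209),14),((208,10),14),((126,208),14),((52,180),14)]: print(p,onplane(cm,p,z).round(1))
```

```text
wrist [ 88. 175.] 609.0
[[68.0, 178.0, 496.0, -10.0, 50.0], [74.0, 160.0, 508.0, 13.0, 50.0], [109.0, 173.0, 548.0, -3.0, 50.0], [102.0, 191.0, 537.0, -26.0, 50.0]]
scene [ 25. 289.] 643.5
[[5.0, 291.0, 839.0, -615.0, 50.0], [28.0, 269.0, 787.0, -590.0, 50.0], [46.0, 287.0, 826.0, -534.0, 50.0], [23.0, 309.0, 875.0, -560.0, 50.0]]
scene [ 10. 258.] 343.0
[[-0.0, 245.0, 731.0, -681.0, 50.0], [19.0, 245.0, 730.0, -636.0, 50.0], [19.0, 271.0, 793.0, -606.0, 50.0], [0.0, 271.0, 795.0, -648.0, 50.0]]
scene [143. 221.] 568.5
[[124.0, 223.0, 662.0, -418.0, 50.0], [144.0, 202.0, 600.0, -385.0, 50.0], [162.0, 220.0, 653.0, -332.0, 50.0], [142.0, 241.0, 710.0, -365.0, 50.0]]
scene [ 44. 216.] 379.0
[[28.0, 218.0, 654.0, -649.0, 50.0], [46.0, 201.0, 600.0, -629.0, 50.0], [59.0, 214.0, 641.0, -579.0, 50.0], [42.0, 232.0, 692.0, -600.0, 50.0]]
scene [172. 188.] 324.5
[[162.0, 178.0, 520.0, -358.0, 50.0], [183.0, 178.0, 519.0, -305.0, 50.0], [183.0, 198.0, 586.0, -295.0, 50.0], [162.0, 198.0, 587.0, -345.0, 50.0]]
scene [304. 181.] 76.0
[[298.0, 184.0, 535.0, -21.0, 50.0], [301.0, 175.0, 503.0, -10.0, 50.0], [311.0, 179.0, 516.0, 13.0, 50.0], [307.0, 188.0, 548.0, 1.0, 50.0]]
(42, 146) [491.4  32.9  74. ]
(130, 172) [585.4   3.4  74. ]
(143, 209) [569.3 -63.4  14. ]
(208, 10) [672.6 183.8  14. ]
(126, 208) [545.3 -61.9  14. ]
(52, 180) [448.6 -21.   14. ]
```

View pics/b.png

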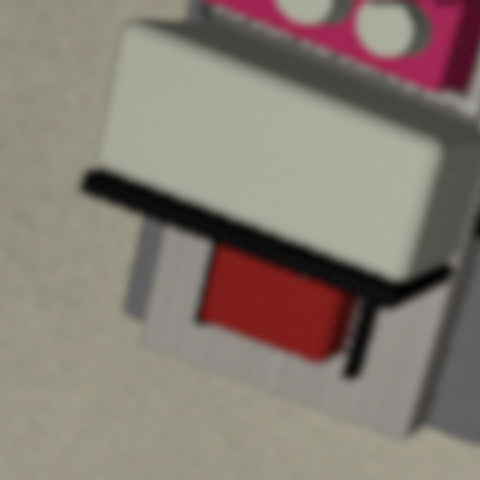

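>>> {"op": "play_rows", "data": {"increments": [{"x": -15,"y": -40,"z": 5,"roll": 4,"jaw": 0},{"x": -30,"y": -80,"z": 10,"roll": 8,"jaw": 0},{"x": -40,"y": -120,"z": 20,"roll": 12,"jaw": 0},{"x": -50,"y": -160,"z": 30,"roll": 16,"jaw": 0},{"x": -60,"y": -200,"z": 40,"roll": 20,"jaw": 0},{"x": -60,"y": -225,"z": 50,"roll": 21,"jaw": 0},{"x": -60,"y": -225,"z": 50,"roll": 21,"jaw": 0},{"x": -60,"y": -225,"z": 50,"roll": 21,"jaw": 0},{"x": -60,"y": -225,"z": 50,"roll": 21,"jaw": 0}]}}

```text
time: 1.05
tcp_pos: [501.5, -59.8, 200.6]
eef_rot: [[0.358, 0.934, 0.002], [0.934, -0.358, 0.0], [0.001, 0.001, -1.0]]
ft_force: [0.9, 0.5, -0.1]
grip_width: 0.0
```

Run:
```python
from h import *
import pickle
o=observe(); cm=camera_model("wrist"); im=get_image("wrist")[:,:,::-1].copy()
pickle.dump((cm,im),open("d1.pkl","wb"))
print(o["tcp_pos"],o["eef_rot"].round(3).tolist(),o["joint_pos"].round(1),o["grip_width"])
h=cv2.cvtColor(im,cv2.COLOR_BGR2HSV)
m=(((h[...,0]<6)|(h[...,0]>176))&(h[...,1]>150)&(h[...,2]>60)).astype(np.uint8)
cs,_=cv2.findContours(m,0,2)
for k in cs:
    if cv2.contourArea(k)<100: continue
    w=np.array([onplane(cm,p[0],50)[:2] for p in k],np.float32); print(cv2.minAreaRect(w),cv2.boundingRect(k))
cv2.imwrite("pics/c.png",cv2.resize(im,(768,576)))
```

```text
[501.46185251 -59.81002747 200.59920536] [[0.358, 0.934, 0.002], [0.934, -0.358, 0.0], [0.001, 0.001, -1.0]] [ -3.   23.5   4.6 123.3  -3.4  33.2 -17. ] 0.023546479268712863
((521.6309204101562, -3.9409656524658203), (30.826059341430664, 37.9880256652832), 69.02631378173828) (232, 106, 39, 33)
```

View pics/c.png

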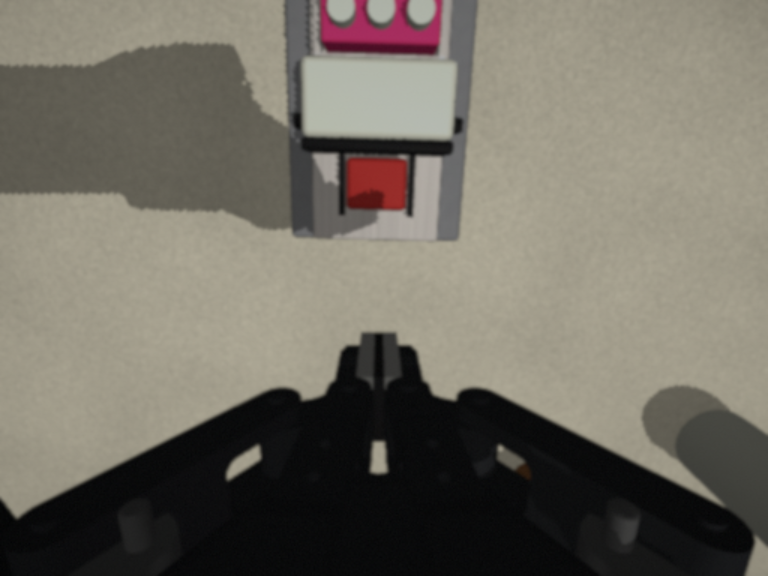

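The picture shows the tool lined up with the reader to within about 1.4°. The button is at (377,184) on the finger column (378), and the wall is at row 147. I'll move over the button and come down to just above it.

>>> {"op": "play_rows", "data": {"increments": [{"x": 30,"y": -1,"z": 20,"roll": 1.5,"jaw": 0},{"x": 61,"y": -1,"z": 40,"roll": 1.5,"jaw": 0},{"x": 61,"y": -1,"z": 75,"roll": 1.5,"jaw": 0},{"x": 61,"y": -1,"z": 105,"roll": 1.5,"jaw": 0},{"x": 61,"y": -1,"z": 118,"roll": 1.5,"jaw": 0},{"x": 61,"y": -1,"z": 122,"roll": 1.5,"jaw": 0},{"x": 61,"y": -1,"z": 122,"roll": 1.5,"jaw": 0},{"x": 61,"y": -1,"z": 122,"roll": 1.5,"jaw": 0}]}}

```text
time: 1.9
tcp_pos: [521.6, -2.9, 79.3]
eef_rot: [[0.383, 0.924, 0.002], [0.924, -0.383, 0.0], [0.001, 0.001, -1.0]]
ft_force: [0.8, 0.4, -0.1]
grip_width: 0.3
```

Run:
```python
from h import *
o=observe();print(o["tcp_pos"],o["eef_rot"].round(3).tolist(),o["ft_force"])
a=get_image("wrist")[:,:,::-1]; cm=camera_model("scene");b=get_image("scene")[:,:,::-1]
t=o["tcp_pos"]-[0,0,19]; print(proj(cm,t))
c=cv2.resize(b[110:260,250:450],(512,384),interpolation=cv2.INTER_CUBIC)
cv2.imwrite("pics/d.png",cv2.resize(np.hstack([a,c]),(800,300)))
```

```text
[521.64039546  -2.93130268  79.31986536] [[0.383, 0.924, 0.002], [0.924, -0.383, 0.0], [0.001, 0.001, -1.0]] [ 0.8307704   0.4031056  -0.11540668]
[305.01471152 177.17076147]
```

View pics/d.png

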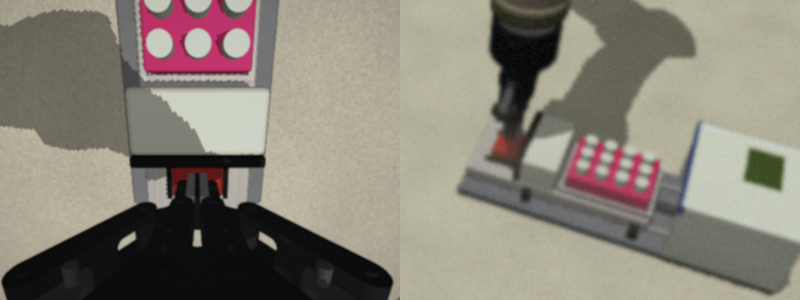

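The fingers are centred over the button with a small gap to the wall. I'll press down now.

>>> {"op": "play_rows", "data": {"increments": [{"x": 0,"z": 5,"jaw": 0},{"x": 0,"z": 9,"jaw": 0},{"x": 0,"z": 12,"jaw": 0},{"x": 0,"z": 14,"jaw": 0},{"x": 0,"z": 16,"jaw": 0},{"x": 0,"z": 17,"jaw": 0},{"x": 0,"z": 17,"jaw": 0},{"x": 0,"z": 17,"jaw": 0},{"x": 0,"z": 17,"jaw": 0}]}}

```text
invalid input
```

>>> {"op": "play_rows", "data": {"increments": [{"x": 0,"y": 0,"z": 5,"roll": 0,"jaw": 0},{"x": 0,"y": 0,"z": 9,"roll": 0,"jaw": 0},{"x": 0,"y": 0,"z": 12,"roll": 0,"jaw": 0},{"x": 0,"y": 0,"z": 14,"roll": 0,"jaw": 0},{"x": 0,"y": 0,"z": 16,"roll": 0,"jaw": 0},{"x": 0,"y": 0,"z": 17,"roll": 0,"jaw": 0},{"x": 0,"y": 0,"z": 17,"roll": 0,"jaw": 0},{"x": 0,"y": 0,"z": 17,"roll": 0,"jaw": 0}]}}

```text
time: 2.8
tcp_pos: [521.1, -2.7, 61.4]
eef_rot: [[0.383, 0.924, 0.0], [0.924, -0.383, -0.0], [0.0, 0.0, -1.0]]
ft_force: [-0.3, 0.2, 4.0]
grip_width: -0.2
```

>>> {"op": "play_rows", "data": {"increments": [{"x": 0,"y": 0,"z": 1,"roll": 0,"jaw": 0},{"x": 0,"y": 0,"z": 2,"roll": 0,"jaw": 0},{"x": 0,"y": 0,"z": 2,"roll": 0,"jaw": 0},{"x": 0,"y": 0,"z": 2,"roll": 0,"jaw": 0}]}}

```text
time: 3.2
tcp_pos: [521.2, -2.9, 60.2]
eef_rot: [[0.383, 0.924, 0.001], [0.924, -0.383, -0.0], [0.0, 0.001, -1.0]]
ft_force: [-0.5, 0.3, 18.2]
grip_width: 0.1
```

Button bottomed at 18 N. I'll ease off slightly and start pushing.

>>> {"op": "play_rows", "data": {"increments": [{"x": 1,"y": 0,"z": -0.5,"roll": 0,"jaw": 0},{"x": 3,"y": 0,"z": -0.5,"roll": 0,"jaw": 0},{"x": 6,"y": 0,"z": -0.5,"roll": 0,"jaw": 0},{"x": 9,"y": 0,"z": -0.5,"roll": 0,"jaw": 0},{"x": 12,"y": 0,"z": -0.5,"roll": 0,"jaw": 0},{"x": 15,"y": 0,"z": -0.5,"roll": 0,"jaw": 0},{"x": 18,"y": 0,"z": -0.5,"roll": 0,"jaw": 0},{"x": 21,"y": 0,"z": -0.5,"roll": 0,"jaw": 0},{"x": 24,"y": 0,"z": -0.5,"roll": 0,"jaw": 0},{"x": 27,"y": 0,"z": -0.5,"roll": 0,"jaw": 0},{"x": 30,"y": 0,"z": -0.5,"roll": 0,"jaw": 0},{"x": 30,"y": 0,"z": -0.5,"roll": 0,"jaw": 0}]}}

```text
time: 4.4
tcp_pos: [532.8, 25.3, 60.5]
eef_rot: [[0.382, 0.924, 0.001], [0.924, -0.382, 0.0], [0.001, 0.001, -1.0]]
ft_force: [-0.4, 1.9, 13.5]
grip_width: -0.4
```

Run:
```python
from h import *
o=observe();print(o["tcp_pos"],o["ft_force"])
a=get_image("wrist")[:,:,::-1]; cm=camera_model("scene");b=get_image("scene")[:,:,::-1]
c=cv2.resize(b[110:260,250:450],(512,384),interpolation=cv2.INTER_CUBIC)
cv2.imwrite("pics/e.png",cv2.resize(np.hstack([a,c]),(800,300)))
```

```text
[532.82162736  25.34277224  60.45546104] [-0.42617899  1.87782344 13.4788252 ]
```

View pics/e.png

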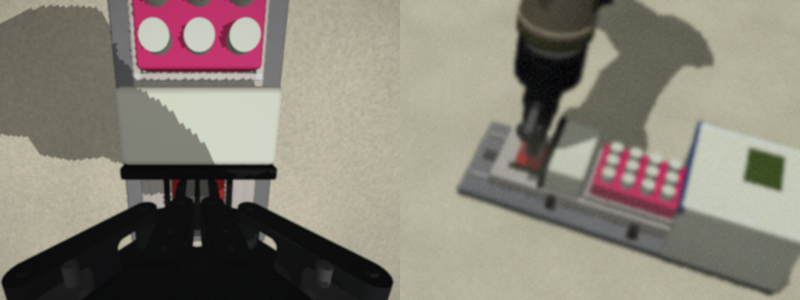

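The carriage is moving with the button down. Continuing.

>>> {"op": "play_rows", "data": {"increments": [{"x": 2,"y": 0,"z": 0,"roll": 0,"jaw": 0},{"x": 5,"y": 0,"z": 0,"roll": 0,"jaw": 0},{"x": 9,"y": 0,"z": 0,"roll": 0,"jaw": 0},{"x": 13,"y": 0,"z": 0,"roll": 0,"jaw": 0},{"x": 17,"y": 0,"z": 0,"roll": 0,"jaw": 0},{"x": 21,"y": 0,"z": 0,"roll": 0,"jaw": 0},{"x": 25,"y": 0,"z": 0,"roll": 0,"jaw": 0},{"x": 29,"y": 0,"z": 0,"roll": 0,"jaw": 0},{"x": 33,"y": 0,"z": 0,"roll": 0,"jaw": 0},{"x": 37,"y": 0,"z": 0,"roll": 0,"jaw": 0},{"x": 40,"y": 0,"z": 0,"roll": 0,"jaw": 0},{"x": 40,"y": 0,"z": 0,"roll": 0,"jaw": 0}]}}

```text
time: 5.7
tcp_pos: [548.2, 62.4, 60.5]
eef_rot: [[0.382, 0.924, 0.001], [0.924, -0.382, 0.0], [0.001, 0.001, -1.0]]
ft_force: [0.9, 2.2, 11.7]
grip_width: -0.1
```

>>> {"op": "play_rows", "data": {"increments": [{"x": 2,"y": 0,"z": 0,"roll": 0,"jaw": 0},{"x": 5,"y": 0,"z": 0,"roll": 0,"jaw": 0},{"x": 9,"y": 0,"z": 0,"roll": 0,"jaw": 0},{"x": 13,"y": 0,"z": 0,"roll": 0,"jaw": 0},{"x": 17,"y": 0,"z": 0,"roll": 0,"jaw": 0},{"x": 21,"y": 0,"z": 0,"roll": 0,"jaw": 0},{"x": 25,"y": 0,"z": 0,"roll": 0,"jaw": 0},{"x": 29,"y": 0,"z": 0,"roll": 0,"jaw": 0},{"x": 33,"y": 0,"z": 0,"roll": 0,"jaw": 0},{"x": 36,"y": 0,"z": 0,"roll": 0,"jaw": 0},{"x": 38,"y": 0,"z": 0,"roll": 0,"jaw": 0},{"x": 38,"y": 0,"z": 0,"roll": 0,"jaw": 0}]}}

```text
time: 6.9
tcp_pos: [562.6, 97.4, 60.5]
eef_rot: [[0.382, 0.924, 0.001], [0.924, -0.382, 0.0], [0.001, 0.001, -1.0]]
ft_force: [-1.5, 1.1, 12.2]
grip_width: -0.0
```

>>> {"op": "play_rows", "data": {"increments": [{"x": 2,"y": 0,"z": 0,"roll": 0,"jaw": 0},{"x": 4,"y": 0,"z": 0,"roll": 0,"jaw": 0},{"x": 6,"y": 0,"z": 0,"roll": 0,"jaw": 0},{"x": 8,"y": 0,"z": 0,"roll": 0,"jaw": 0},{"x": 10,"y": 0,"z": 0,"roll": 0,"jaw": 0},{"x": 12,"y": 0,"z": 0,"roll": 0,"jaw": 0},{"x": 13,"y": 0,"z": 0,"roll": 0,"jaw": 0},{"x": 13,"y": 0,"z": 0,"roll": 0,"jaw": 0},{"x": 13,"y": 0,"z": 0,"roll": 0,"jaw": 0}]}}

```text
time: 7.8
tcp_pos: [567.0, 108.1, 60.5]
eef_rot: [[0.383, 0.924, -0.0], [0.924, -0.383, -0.001], [-0.001, 0.0, -1.0]]
ft_force: [-2.5, -3.4, 13.5]
grip_width: 0.1
```

>>> {"op": "play_rows", "data": {"increments": [{"x": 1,"y": 0,"z": 0,"roll": 0,"jaw": 0},{"x": 2,"y": 0,"z": 0,"roll": 0,"jaw": 0},{"x": 3,"y": 0,"z": 0,"roll": 0,"jaw": 0},{"x": 4,"y": 0,"z": 0,"roll": 0,"jaw": 0},{"x": 4,"y": 0,"z": 0,"roll": 0,"jaw": 0},{"x": 4,"y": 0,"z": 0,"roll": 0,"jaw": 0}]}}

```text
time: 8.4
tcp_pos: [567.3, 108.8, 60.4]
eef_rot: [[0.386, 0.923, -0.003], [0.923, -0.386, -0.004], [-0.005, -0.001, -1.0]]
ft_force: [-5.1, -12.6, 17.6]
grip_width: 0.3
```

Run:
```python
from h import *
o=observe();print(o["tcp_pos"],o["ft_force"])
a=get_image("wrist")[:,:,::-1]; b=get_image("scene")[:,:,::-1]
c=cv2.resize(b[110:260,250:450],(512,384),interpolation=cv2.INTER_CUBIC)
cv2.imwrite("pics/f.png",cv2.resize(np.hstack([a,c]),(800,300)))
```

```text
[567.27381273 108.77958249  60.3825344 ] [ -5.07966742 -12.64667632  17.59350444]
```

View pics/f.png

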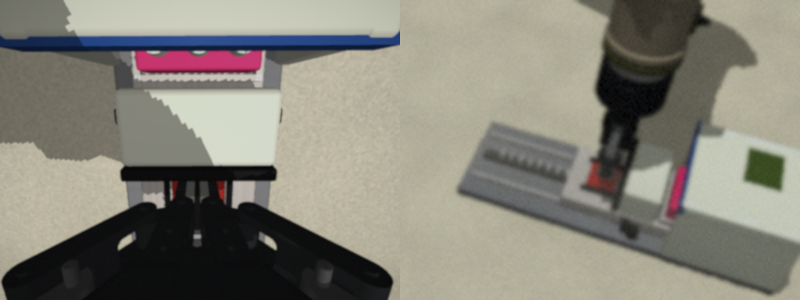

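Travel is 120.8 mm and the resistance has risen to 14 N, so the carriage is at the stop. I'll lift straight off and only then retreat.

>>> {"op": "play_rows", "data": {"increments": [{"x": -1,"y": 0,"z": -3,"roll": 0,"jaw": 0},{"x": -1,"y": 0,"z": -7,"roll": 0,"jaw": 0},{"x": -2,"y": 0,"z": -12,"roll": 0,"jaw": 0},{"x": -6,"y": 0,"z": -20,"roll": 0,"jaw": 0},{"x": -10,"y": 0,"z": -35,"roll": 0,"jaw": 0},{"x": -20,"y": 0,"z": -60,"roll": 0,"jaw": 0},{"x": -40,"y": 0,"z": -90,"roll": 0,"jaw": 0},{"x": -60,"y": 0,"z": -120,"roll": 0,"jaw": 0},{"x": -60,"y": 0,"z": -140,"roll": 0,"jaw": 0},{"x": -60,"y": 0,"z": -140,"roll": 0,"jaw": 0},{"x": -60,"y": 0,"z": -140,"roll": 0,"jaw": 0}]}}

```text
time: 9.6
tcp_pos: [545.8, 57.5, 200.7]
eef_rot: [[0.382, 0.924, 0.002], [0.924, -0.382, 0.001], [0.001, 0.001, -1.0]]
ft_force: [0.2, -0.1, -0.4]
grip_width: -0.0
```

Run:
```python
from h import *
o=observe();print(o["tcp_pos"],o["ft_force"])
cm=camera_model("wrist");a=get_image("wrist")[:,:,::-1]; b=get_image("scene")[:,:,::-1]
h=cv2.cvtColor(a,cv2.COLOR_BGR2HSV)
m=(((h[...,0]<6)|(h[...,0]>176))&(h[...,1]>150)&(h[...,2]>60)).astype(np.uint8)
cs,_=cv2.findContours(m,0,2)
for k in cs:
    if cv2.contourArea(k)<100: continue
    for z in (42,50):
        w=np.array([onplane(cm,p[0],z)[:2] for p in k],np.float32); r=cv2.minAreaRect(w); print(z,r,(np.array(r[0])-[521.6,-3.9])@[.383,.924])
cv2.imwrite("pics/g.png",cv2.resize(np.hstack([a,b]),(800,300)))
```

```text
[545.80848121  57.46941632 200.71515778] [ 0.16531142 -0.13871112 -0.3543417 ]
42 ((567.2993774414062, 106.74378967285156), (31.081998825073242, 39.12450408935547), 67.50541687011719) 119.73772321777344
50 ((567.4319458007812, 107.16011047363281), (30.20269012451172, 38.018211364746094), 67.49747467041016) 120.17317731933593
```

View pics/g.png

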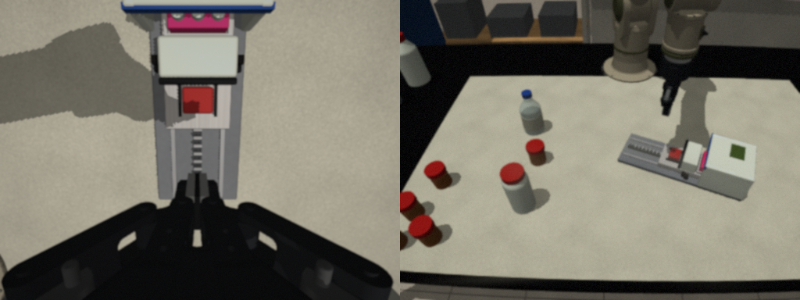

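```bash
python3 -c "from workcell import sign_off;print(sign_off())"
```

```text
the job is handed in; nothing more can be done
None
```

I pressed the lock button to its bottom with shut fingertips (wrist force up to 18 N) and kept it held with 12–18 N while pushing the carriage along its track. At the end stop the push met about 14 N of resistance. I then lifted straight off and retreated. The job was handed in at about 9.7 s of robot time, and no verdict came back.

**Carriage:** the last wrist picture puts it 120.2 mm from the loading place, so it is at the end stop.

**Button:** its apparent size matches the size it had when up at the start (38.0 mm wide at 50 mm height), so it sprang up.

**Rack, bottles and cup:** the rack is in its tray under the hood edge, and the bottles and cup stand upright where they were. I judged these by eye from the pictures and did not measure them.

**Contact:** the wrist force is back near zero, so the arm touches nothing.

No check failed. One move call was refused as invalid input because its rows left out some fields, and I resent it complete.

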